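# Dose mixing balls with a bottom-release drop cup

### The job

Pick up the drop cup by its blue upright handle, hold it upright and centred over the clear cup on the dosing stand, and lower it so that the stand's post pushes its red release tab up and the bottom swings open, letting all three steel mixing balls fall into the clear cup. Then stand the empty drop cup upright, wholly on the round cork mat, with its bottom shut again. Leave the clear cup standing in its collar without pressing on it, and do not disturb the yellow pigment jar, the small teal cup or the black dropper bottle.

Things in the scene. Friction and masses are not known exactly. Their poses are not given: they have to be found in the camera images.
- drop_cup_grip (a point): Centre of the gripping part of the drop cup's blue upright handle, a square bar 18 x 18 mm with its sides along this point's x and y, free from 36 mm below this point to 23 mm above it; take it from above, fingers closing along its x or y. +x points from the tube's axis to the handle and the red tab, z up. The tube's axis is 31 mm from this point along -x; the foot is 112 mm below it.
- drop_cup_foot (a point): Centre of the drop cup's foot (53 mm across), on the tube's axis at its lowest edge; axes as drop_cup_grip. The drop cup (0.10 to 0.16 kg) is a round tube 48 mm across, 75 mm tall, open at the top: orange skirt below, clear hopper above with the balls in it. It starts standing on the cork mat.
- tab (a point): Point on the underside of the drop cup's red release tab, a flat paddle 30 mm wide sticking out level from the tube below the handle, from 27 to 72 mm off the tube's axis. This point is 48 mm off the axis and, with the bottom shut, 26.5 mm above the foot. Pushing the tab UP swings the bottom open.
- flap (a joint): Hinged bottom and red tab of the drop cup, one rigid piece; hinge 27 mm off the tube's axis, 28 mm above the foot. 0 shut; opens to 1.1 rad, swinging down inside the skirt (to 14 mm below the foot). A spring shuts it; the tab takes about 2 N. Lowered on the post it reads about 0.5 rad after 9 mm, 0.8 after 18, 1.0 after 26 and its stop after 33 mm. The balls all fall at 0.75 to 0.95 rad.
- dosing_stand: Fixed stand with a grey base plate 118 x 90 mm, 8 mm thick; origin on the table under the centre of the orange collar (74 mm across, 10 mm tall) in which the clear cup stands. +x points from the collar to the steel release post, whose axis is 48 mm from the origin.
- post_top (a point): Top of the yellow domed cap (12 mm across) on the stand's steel post, 160 mm above the table, 77 mm above the clear cup's rim. With the drop cup's tube centred over the clear cup and its +x along the stand's +x, the tab meets the post with the foot 133 mm above the table; at 1.0 rad the foot is at about 107 mm, 24 mm above the rim.
- clear_cup: Thin clear tapering cup, 72 mm across its rim (about 64 mm inside), 75 mm tall, loose (20 g), standing in the collar of the dosing stand; origin at the centre of its underside, 8 mm above the table.
- cork_mat: Round cork mat 130 mm across and 4 mm thick, fixed to the table; origin at the centre of its underside.
- ball0_center (a point): Centre of a steel mixing ball, 14 mm across, 11 g.
- ball1_center (a point): Centre of another steel mixing ball, 14 mm across, 11 g.
- ball2_center (a point): Centre of the third steel mixing ball, 14 mm across, 11 g.
- yellow_jar: Bystander: small pigment jar with white lid and yellow contents, 38 mm across, 55 mm tall; origin at its underside.
- teal_gem_cup: Bystander: tiny teal silicone cup, 42 mm across, 22 mm tall; origin at its underside.
- dropper: Bystander: black dropper bottle, 33 mm across, 90 mm tall; origin at its underside.
Mind the look-alikes: they are no part of the job. What is meant by the clear_cup is not green or purple, and is the larger of those in its own colour.

How it is judged:
On the way, in this order (a step that is already met when the one before it is completed fails the run):
1. the drop cup is held up off the mat, upright, bottom shut, with all three balls in it (height (world z) of drop_cup_foot above 0.05 m and angle between drop_cup_foot's own z axis and vertical below 0.3 rad and value of joint flap below 0.15 rad and horizontal distance between each of ball0_center, ball1_center, ball2_center and drop_cup_foot below 0.022 m and z of each of ball0_center, ball1_center, ball2_center in the frame of drop_cup_foot above 0.028 m), for 0.2 s.
2. the tab is pressed by the post and the bottom is open, with the drop cup upright over the clear cup (value of joint flap above 0.5 rad and contact force between flap and dosing_stand above 0.5 N and horizontal distance between drop_cup_foot and clear_cup below 0.015 m and z of drop_cup_foot in the frame of clear_cup above 0.075 m and angle between drop_cup_foot's own z axis and vertical below 0.2 rad), for 0.1 s.
At the end, for the whole second after the job is handed in: All three balls lie in the clear cup, which stands upright in its collar; the empty drop cup stands upright and at rest on the cork mat, its foot wholly on it (centre within 40 mm of the mat's centre), its bottom shut (under 0.08 rad) (horizontal distance between each of ball0_center, ball1_center, ball2_center and clear_cup below 0.033 m and z of ball0_center in the frame of clear_cup between 0.004 and 0.065 m and z of ball1_center in the frame of clear_cup between 0.004 and 0.065 m and z of ball2_center in the frame of clear_cup between 0.004 and 0.065 m and horizontal distance between drop_cup_foot and cork_mat below 0.04 m and height (world z) of drop_cup_foot below 0.008 m and angle between each of drop_cup_foot, clear_cup's own z axis and vertical below 0.06 rad and value of joint flap below 0.08 rad and linear speed of drop_cup below 0.02 m/s and horizontal distance between clear_cup and dosing_stand below 0.012 m and height (world z) of clear_cup below 0.014 m); the robot touches nothing.
It fails at once if the drop cup presses on the clear cup with more than 8 N (contact force between drop_cup and clear_cup above 8 N).
It fails at once if the clear cup is tipped by more than 0.35 rad or lifted out of its collar (angle between clear_cup's own z axis and vertical above 0.35 rad or height (world z) of clear_cup above 0.03 m).
It fails at once if a bystander (yellow jar, teal cup, dropper) is moved by more than 30 mm or tipped (distance of any of yellow_jar, teal_gem_cup, dropper from where it was at the start of the episode above 0.03 m or angle between any of yellow_jar, teal_gem_cup, dropper's own z axis and vertical above 0.4 rad).
It also fails if it takes over 48 s, if anything falls off the work surface, if the arm or the gripper's body presses on something with over 40 N, if the wrist force passes 120 N, or if a joint passes its speed limit or range.

### The arm

A 7-joint arm with a two-finger parallel gripper is mounted at the origin on a cart in front of the work surface, level with it; the furniture and walls round the work are solid. World frame = base frame: x ahead of the robot, y to its left, z up, the work surface at z = 0. Lengths are in m, angles in rad, forces in N, time in s.
With the tool pointing down it reaches from about 0.4 to 0.9 m from the base axis. Payload 5.5 kg.
Tool frame: the origin (TCP) lies between the finger pads; the fingertips stand 22 mm ahead of it and the grasp point (between the pads) lies 3 mm ahead of it (env.nose_length is the distance from the TCP to the fingertips, in m); z points along the fingers, y is the line along which they close (so a half turn about z gives the same grasp; the last joint's range is limited). The gripper opens to 85 mm and grips with 20 to 120 N. Pads are 22 mm wide; open, the fingers measure 114 mm over their backs; the gripper's body (76 mm by 85 mm) begins 54 mm behind the grasp point. The pads swing forward as they close: fully open they stand 13 mm farther back than shut.
Start: joints at [-1.052, 0.501, -0.427, 1.55, 0.221, 1.138, -0.21], TCP at [0.164, 0.629, 0.253] pointing down, gripper open.
Joint ranges: [-2.88, 2.88], [-0.31, 2.03], [-1.54, 1.56], [0.2, 2.42], [-1.41, 4.55], [0.19, 2.02], [-2.57, 2.57]. Speed limits (rad/s): [2.57, 2.57, 3.14, 3.14, 3.14, 3.14, 3.14].

### API

Orientations are given as [roll, pitch, yaw] about the fixed x, y, z axes, in that order (R = Rz(yaw) Ry(pitch) Rx(roll)).
In Python, from rig import env gives the robot as it stands. The module is installed in compiled form; this text tells all that it offers. Calls block until the motion is done:
- env.move_to(position, orientation): joint-space move of the TCP to a pose.
- env.move_l(position, rotation=None, speed=0.15, stop_force=None): straight line of the TCP; rotation=None keeps the orientation; speed is the mean speed in m/s. With stop_force (N) it stops when the force on the tool has changed by that much, and returns True; else False.
- env.move_joints(angles): joint-space move.
- env.move_gripper(opening, squeeze=None): finger opening in m; squeeze is the grip in N (None keeps the last); returns when the fingers have stopped.
- env.hold(seconds).
- env.solve_ik(position, orientation): joint angles nearest the present ones, or None.
- env.camera(name): name is "scene" or "side" or "wrist"; returns a dict with "pixels" (420x560x3 uint8, red, green, blue), "depth" (420x560 float32, m along the optical axis (not along the pixel's ray), 0 where there is no reading), "fovy" (degrees; the focal length in pixels is half the picture's height over the tangent of half this angle, whatever the lens; pixels are square), "cx", "cy" (the principal point, pixels), "pose" (4x4, takes a point from camera to world coordinates); the wrist camera has in their place "tool_from_camera" (4x4, takes a point from camera to tool coordinates, whose origin is the TCP and whose axes are the flange's). Camera axes: x right, y up, looking along -z (the intrinsics and any distortion apply to the point x, -y, -z); pixel columns grow to the right and rows downward; lengths in m; the calibration is good to about 2 mm. The wrist camera is an equidistant fisheye: a pixel r from the principal point sees the ray r / f radians off the axis. A picture is of the moment at which its call begins: read the wrist's pose just before it.
A pose or a line that the arm cannot do raises env.Unreachable and nothing moves.
- env.close_job(): hands the job in; it is judged then, once.
Trained networks look in a picture, given as the dict that the camera call returned (one of the last four; its "shot" number tells which), for a name from the list of things; names that differ only in an ending like _2 or _b are one class to them, and where a whole thing is asked for, a point or a joint stands for the part that bears it (a point fixed in the world has none). Each returns a list of dicts, best first, with "p" (0 to 1); they miss things now and then, are a little off and sometimes report something else, mostly with a low value. They report only what shows in the picture. A call takes as long as a camera call. They do not tell look-alikes from the thing itself.
- env.find_in(name, picture): "centre" ([column, row] in pixels, amid what is visible of it).
- env.pinpoint(name, picture): "centre" ([column, row] in pixels: a listed point, or the origin of a listed thing).
Readings, each from a call of its own:
- env.read_clock(): time.
- env.read_joints(): joint angles.
- env.read_qd(): joint speeds.
- env.read_joint_torque(): joint torques, N m.
- env.read_ee_pos(): TCP position.
- env.read_ee_rot(): TCP orientation.
- env.read_wrist_force(): force on the tool from outside, world axes, zero at the start.
- env.read_ft_torque(): the same for the moment, N m.
- env.read_gripper_width(): finger opening in m.
- env.read_finger_force(): force on a finger pad.
Only numpy, scipy, OpenCV 4.12 (cv2) and the standard library are available. Lean on these libraries where they do the work, as an engineer would, in place of code of your own. Each camera call takes 0.05 s, during which the arm holds its last target. There are 200 camera calls.

## Working session

There is one attempt and no reset: what is moved stays moved. The work goes in short steps, each a Python script; the robot and the scene stay as the last script left them, time stands still between calls to the robot, and variables do not carry over. Pictures are saved under pics/ and viewed, at most 10 in all, crops included, and the job is handed in when it is done.

```bash
mkdir -p pics
cat > h.py <<'E'
from rig import env
import numpy as np, cv2
def ray(c,px):
    f=c["pixels"].shape[0]/2/np.tan(np.radians(c["fovy"])/2)
    return np.array([(px[0]-c["cx"])/f,-(px[1]-c["cy"])/f,-1.0])
def onz(c,px,z):
    P=c["pose"];d=P[:3,:3]@ray(c,px);o=P[:3,3];return o+d*(z-o[2])/d[2]
def dep(c,px):
    u,v=[int(round(t)) for t in px];w=c["depth"][max(v-1,0):v+2,max(u-1,0):u+2];w=w[w>0]
    if not len(w):return None
    P=c["pose"];return P[:3,3]+P[:3,:3]@(ray(c,px)*np.median(w))
def proj(c,p):
    P=c["pose"];q=P[:3,:3].T@(np.array(p)-P[:3,3]);f=c["pixels"].shape[0]/2/np.tan(np.radians(c["fovy"])/2)
    return [c["cx"]+f*q[0]/-q[2],c["cy"]-f*q[1]/-q[2]]
def save(c,n,crop=None,s=1):
    im=c["pixels"][:,:,::-1]
    if crop: a,b,x,y=crop; im=im[b:y,a:x]
    cv2.imwrite("pics/"+n,cv2.resize(im,None,fx=s,fy=s,interpolation=cv2.INTER_CUBIC))
def tri(c1,p1,c2,p2):
    A=[];b=[]
    M=np.zeros((3,3));v=np.zeros(3)
    for c,p in((c1,p1),(c2,p2)):
        d=c["pose"][:3,:3]@ray(c,p);d/=np.linalg.norm(d);Q=np.eye(3)-np.outer(d,d);M+=Q;v+=Q@c["pose"][:3,3]
    return np.linalg.solve(M,v)
E
cat > a.py <<'E'
from h import *
np.set_printoptions(precision=4,suppress=True)
Z=dict(drop_cup_grip=.116,drop_cup_foot=.004,tab=.0305,dosing_stand=0,post_top=.16,clear_cup=.008,cork_mat=0,yellow_jar=0,teal_gem_cup=0,dropper=0)
for n in("scene","side"):
    c=env.camera(n);save(c,n+".png",s=1.4);print(n,c["fovy"],c["pose"][:3,3])
    for k,z in Z.items():
        for r in env.pinpoint(k,c)[:4]:
            print(k,round(r["p"],2),np.round(r["centre"],1),onz(c,r["centre"],z)[:2])
print(env.read_ee_rot(),env.read_clock())
E
python3 a.py
```

```text
scene 46.49316566938593 [ 0.0647 -0.427   0.6657]
drop_cup_grip 0.88 [327.9 250.1] [0.5082 0.0693]
drop_cup_grip 0.28 [210.5 286.1] [0.2947 0.0983]
drop_cup_foot 0.88 [311.  305.9] [0.4736 0.0613]
drop_cup_foot 0.43 [338.4 212.8] [0.7033 0.2642]
tab 0.59 [329.1 280.5] [0.5243 0.0754]
tab 0.51 [312.5 304.1] [0.4621 0.0438]
dosing_stand 0.68 [238.2 224.3] [0.4854 0.3531]
dosing_stand 0.52 [312.3 305.2] [0.4792 0.0644]
post_top 0.68 [260.6 158.8] [0.5368 0.3403]
post_top 0.29 [328.4 279.8] [ 0.4307 -0.0253]
clear_cup 0.85 [190.4 251.9] [0.3502 0.3131]
clear_cup 0.82 [238.4 220. ] [0.4886 0.3575]
clear_cup 0.76 [273.1 257.8] [0.4848 0.2071]
clear_cup 0.65 [176.8 228.1] [0.3593 0.4024]
cork_mat 0.56 [299.3 303.7] [0.461  0.0803]
yellow_jar 0.81 [366.4 240.6] [0.6932 0.1547]
teal_gem_cup 0.59 [208.7 283.6] [0.3434 0.2171]
dropper 0.67 [326.7 248.2] [0.6035 0.1803]
dropper 0.59 [336.5 211.6] [0.7064 0.2746]
side 52.54012124629068 [ 0.394  -0.586   0.5719]
drop_cup_grip 0.64 [277. 256.] [0.5108 0.0723]
drop_cup_foot 0.71 [262.3 308.2] [0.4778 0.0607]
tab 0.71 [285.6 292.8] [0.526  0.0662]
post_top 0.74 [265.2 178.3] [0.5317 0.3363]
post_top 0.45 [339.9 242.8] [0.6173 0.0274]
clear_cup 0.87 [248.2 226.3] [0.4894 0.3785]
clear_cup 0.87 [194.4 246.4] [0.3487 0.3086]
clear_cup 0.69 [258.4 262.1] [0.4923 0.2124]
clear_cup 0.55 [197.6 227.2] [0.3583 0.4008]
cork_mat 0.89 [257.3 305.4] [0.4698 0.0754]
teal_gem_cup 0.79 [192.4 273.2] [0.3422 0.2104]
[-3.1416 -0.      2.8858] 1.1
```

View pics/scene.png

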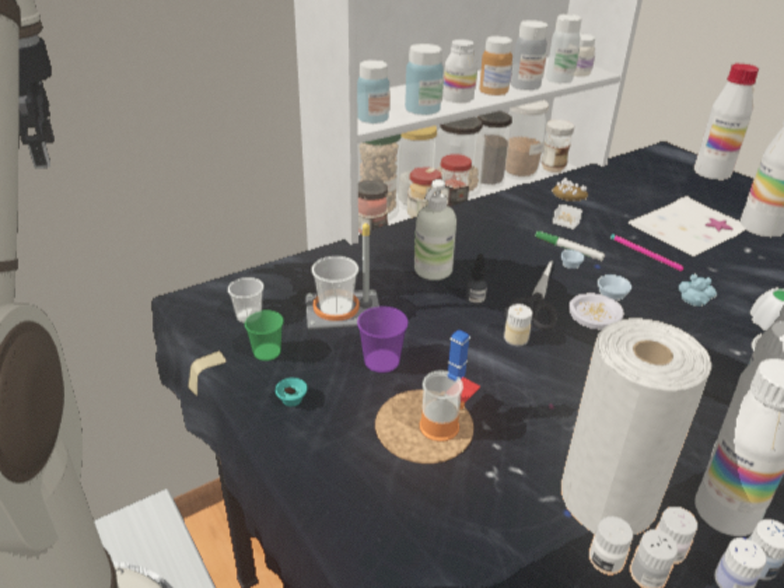

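View pics/side.png

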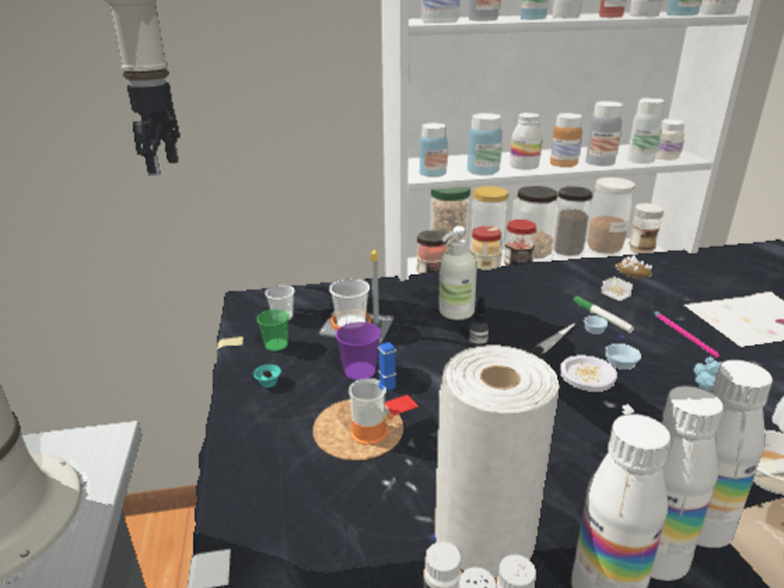

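The scene picture's clear-cup candidates, in original pixels, are the stand cup (238,220), green (190,252), purple (273,258) and small clear (177,228). I choose the stand cup: it is clear, the larger one, and sits in the orange collar. The drop cup is at (311,290) with its handle at (328,250), and the yellow post cap is at (261,160). Next I look from near with the wrist camera.

```bash
cat >> h.py <<'E'
from scipy.spatial.transform import Rotation as Ro
np.set_printoptions(precision=4,suppress=True)
def wrist():
    p,r=env.read_ee_pos(),env.read_ee_rot()
    c=env.camera("wrist");T=np.eye(4);T[:3,:3]=Ro.from_euler("xyz",r).as_matrix();T[:3,3]=p
    c["W"]=T@c["tool_from_camera"];return c
def wdir(c,px):
    f=c["pixels"].shape[0]/2/np.tan(np.radians(c["fovy"])/2)
    d=np.array([px[0]-c["cx"],px[1]-c["cy"]]);r=np.hypot(*d);t=r/f
    u=d/max(r,1e-9)*np.sin(t);return c["W"][:3,:3]@np.array([u[0],-u[1],-np.cos(t)])
def wz(c,px,z):
    d=wdir(c,px);o=c["W"][:3,3];return o+d*(z-o[2])/d[2]
E
cat > b.py <<'E'
from h import *
Z=dict(drop_cup_grip=.116,drop_cup_foot=.004,tab=.0305,dosing_stand=0,post_top=.16,clear_cup=.008,cork_mat=0,dropper=0)
for y in(0.3,0.3+np.pi,.3-np.pi): print(y,env.solve_ik([.51,.07,.12],[np.pi,0,y]))
for y in(-.2,-.2+np.pi,-.2-np.pi): print(y,env.solve_ik([.52,.345,.24],[np.pi,0,y]))
p=env.read_ee_pos();env.move_l([p[0],p[1],.42])
for i,(x,y) in enumerate([(.45,.33),(.45,.08)]):
    env.move_to([x,y,.38],[np.pi,0,np.pi])
    c=wrist();save(c,f"w{i}.png",s=1.4);print(c["W"][:3,3],-c["W"][:3,2],c["fovy"],env.read_clock())
    for k,z in Z.items():
        for r in env.pinpoint(k,c)[:3]:
            print(k,round(r["p"],2),np.round(r["centre"],1),wz(c,r["centre"],z)[:2])
E
python3 b.py
```

```text
0.3 [-0.3878  0.4197  0.241   2.013  -0.1472  0.7251 -1.3272]
3.441592653589793 [-0.0003  0.4224 -0.2271  1.9996  0.1383  0.7339  1.5598]
-2.8415926535897933 [-0.0003  0.4224 -0.2271  1.9996  0.1383  0.7339  1.5598]
-0.2 [-0.8341  0.4415  0.2741  1.653  -0.1326  1.0654 -2.2915]
2.941592653589793 [-0.3563  0.4582 -0.3658  1.6348  0.1802  1.082   0.5983]
-3.3415926535897933 [-0.3563  0.4582 -0.3658  1.6348  0.1802  1.082   0.5983]
[0.3713 0.3295 0.5007] [ 0.3065  0.0018 -0.9519] 65.70646984690485 3.9417
drop_cup_grip 0.62 [200.3  86.1] [0.3484 0.2349]
drop_cup_grip 0.56 [ 96.2 215.6] [0.5121 0.0693]
drop_cup_foot 0.7 [124.4 175.9] [0.4808 0.0655]
tab 0.84 [125.6 206.8] [0.5272 0.0744]
dosing_stand 0.74 [297.  181.1] [0.4937 0.356 ]
post_top 0.94 [286.7 250.8] [0.5376 0.3371]
clear_cup 0.9 [294.7 180.1] [0.4901 0.352 ]
clear_cup 0.8 [275.8  95.5] [0.3598 0.3227]
clear_cup 0.69 [211.8 182. ] [0.4928 0.2211]
cork_mat 0.72 [132.2 168.4] [0.4692 0.0803]
dropper 0.92 [244.4 294.7] [0.7069 0.2638]
[0.3722 0.0796 0.5008] [ 0.3073  0.0016 -0.9516] 65.70646984690485 5.375
drop_cup_grip 0.72 [273.5 213.2] [0.508  0.0711]
drop_cup_foot 0.95 [267.5 173.3] [0.4815 0.0596]
tab 0.93 [277.6 204.1] [0.5236 0.0755]
dosing_stand 0.56 [439.5 183.4] [0.4956 0.3541]
post_top 0.67 [475.8 243. ] [0.5356 0.3379]
clear_cup 0.77 [430.8  98.7] [0.3535 0.32  ]
clear_cup 0.76 [441.9 182.7] [0.4923 0.3543]
clear_cup 0.63 [474.7 113.7] [0.3697 0.4085]
cork_mat 0.93 [280.4 167.7] [0.4734 0.0797]
```

Run:
```python
import cv2,numpy as np
a=cv2.imread("pics/w0.png");b=cv2.imread("pics/w1.png")
f=lambda im,x,y:cv2.resize(im[int(1.4*y):int(1.4*(y+130)),int(1.4*x):int(1.4*(x+130))],(400,400),interpolation=cv2.INTER_CUBIC)
cv2.imwrite("pics/crop.png",np.hstack([f(a,230,140),f(b,210,110)]))
```

```text
(no output)
```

View pics/crop.png

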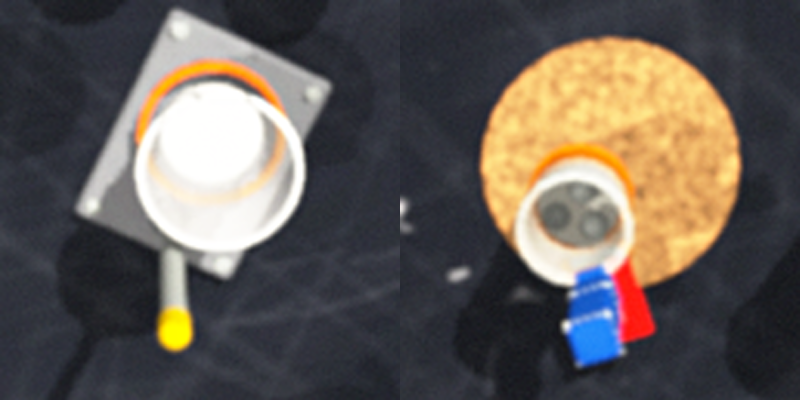

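Left crop: the clear cup in the orange collar (rim centre ≈ (301,194) in wrist pixels), with the yellow cap at (287,248). Right crop: the drop cup with balls inside on the cork mat, blue handle top at about (273,220), red tab beyond it. I now refine the yaws from the plate corners, the handle and the rim.

```bash
cat > c.py <<'E'
from h import *
from types import SimpleNamespace
# re-look from above cup (at present pose), cup view
c=wrist()
s=130/400
g=lambda x,y,o:[o[0]+x*s,o[1]+y*s]
B=(210,110)
print("rim drop",wz(c,g(175,226,B),.079)[:2],"mat",wz(c,g(211,168,B),.004)[:2])
im=cv2.cvtColor(c["pixels"],cv2.COLOR_RGB2HSV)
def fit(m,z,n):
    m=m.astype(np.uint8);k,l,st,ce=cv2.connectedComponentsWithStats(m)
    j=1+np.argmax(st[1:,4]);ys,xs=np.where(l==j)
    P=np.array([wz(c,(x,y),z)[:2] for x,y in zip(xs,ys)],np.float32)
    print(n,len(P),"mean",P.mean(0),"rect",cv2.minAreaRect(P),"circ",cv2.minEnclosingCircle(P))
H,S,V=im[...,0],im[...,1],im[...,2]
fit((H>105)&(H<130)&(S>150)&(V>60),.139,"blue")
fit(((H<6)|(H>172))&(S>150)&(V>80),.031,"red")
w=c["W"].copy();c["W"][:3,3]+=[0,0.25-0.0002,0]  # approx w0 pose (same rotation)
c["W"][:3,3]=[.3713,.3295,.5007]
A=(230,140)
C=[wz(c,g(x,y,A),.008)[:2] for x,y in[(175,8),(78,213),(330,80),(230,282)]]
print(np.array(C));
for a,b in((0,1),(2,3),(0,2),(1,3)):
    d=C[b]-C[a];print(a,b,np.linalg.norm(d),np.arctan2(d[1],d[0]))
print("clear rim",wz(c,g(219,167,A),.083)[:2],"cap",wz(c,g(175,329,A),.155)[:2])
E
python3 c.py
```

```text
rim drop [0.4784 0.0603] mat [0.4671 0.0755]
blue 327 mean [0.5015 0.0694] rect ((0.5001870393753052, 0.06846504658460617), (0.03869859501719475, 0.019984345883131027), 3.8498642444610596) circ ((0.5001053214073181, 0.0690872073173523), 0.01975276879966259)
red 196 mean [0.5319 0.0873] rect ((0.5288949608802795, 0.08782069385051727), (0.041630588471889496, 0.016268054023385048), 7.413091659545898) circ ((0.5293204188346863, 0.0834113284945488), 0.020994942635297775)
[[0.4314 0.3389]
 [0.5381 0.289 ]
 [0.4672 0.4175]
 [0.577  0.3691]]
0 1 0.11777375688714437 -0.43814085089884447
2 3 0.12000339179234276 -0.4153732231689016
0 2 0.08635184877479098 1.1440852011845748
1 3 0.0890864040226727 1.119055034588899
clear rim [0.4915 0.357 ] cap [0.535  0.3368]
```

```bash
cat > d.py <<'E'
from h import *
env.move_to([.508,.0695,.235],[np.pi,0,np.pi+.3])
c=wrist();save(c,"near.png",(140,60,420,270),2.8)
for k,z in dict(drop_cup_grip=.116,drop_cup_foot=.004,tab=.0305,cork_mat=0).items():
    for r in env.pinpoint(k,c)[:2]: print(k,round(r["p"],2),np.round(r["centre"],1),wz(c,r["centre"],z)[:2])
print(env.read_ee_pos(),env.read_ee_rot(),env.read_clock())
np.save("W.npy",c["W"])
E
python3 d.py
```

```text
drop_cup_grip 0.55 [284.4 206.4] [0.5087 0.0711]
drop_cup_foot 0.74 [280.9 146.4] [0.4791 0.0592]
cork_mat 0.73 [301.8 139.7] [0.4656 0.0791]
cork_mat 0.55 [486.2 227.7] [0.4929 0.3585]
[0.5088 0.0699 0.2369] [-3.1409  0.0034 -2.8417] 6.75
```

View pics/near.png

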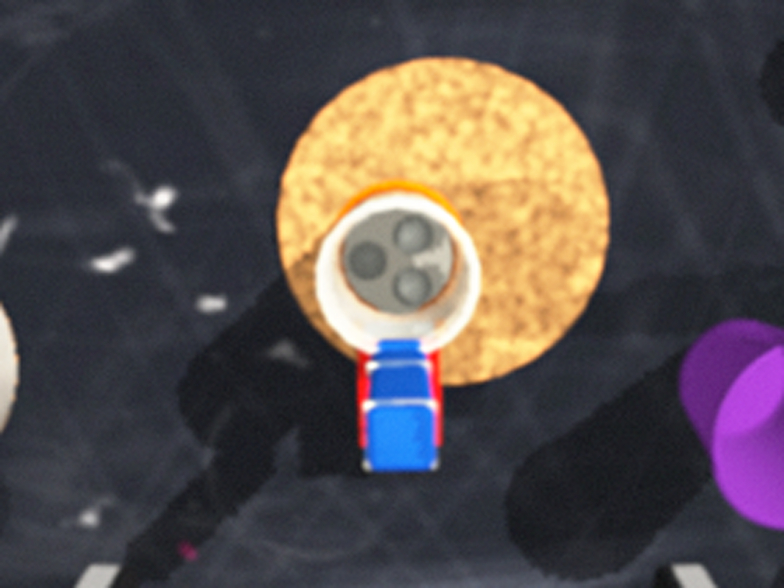

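The near view is aligned with the handle. Handle top is at about wrist pixel (283,216) and the rim centre at (282,159), with three balls inside. Next I grasp and lift.

```bash
cat > e.py <<'E'
from h import *
c=wrist()
f=lambda x,y:[140+x/2.8,60+y/2.8]
a=wz(c,f(400.5,437),.139)[:2];b=wz(c,f(398,275),.079)[:2];m=wz(c,f(443,221),.004)[:2]
yaw=np.arctan2(*(a-b)[::-1]);print("top",a,"rim",b,"d",np.linalg.norm(a-b),"yaw",yaw,"mat",m)
g=(a+b+.031*np.array([np.cos(yaw),np.sin(yaw)]))/2
if abs(np.linalg.norm(a-b)-.031)<.005 and abs(yaw-.3)<.12:
    R=[np.pi,0,np.pi+yaw]
    env.move_gripper(.05)
    env.move_l([*g,.235],R);env.move_l([*g,.119],R,speed=.1,stop_force=8)
    print(env.read_ee_pos(),env.read_ee_rot())
    env.move_gripper(0,squeeze=70);print(env.read_gripper_width(),env.read_finger_force())
    print(env.read_ee_pos(),env.read_ee_rot())
    env.move_l([*g,.26],R,speed=.12);env.hold(.3)
    print(env.read_ee_pos(),env.read_wrist_force(),env.read_gripper_width(),env.read_clock())
    c=wrist();save(c,"lift.png",(140,60,420,270),2)
    s=env.camera("side");save(s,"lift_s.png",(150,100,400,320),2.2)
    for k in("drop_cup_foot","tab","drop_cup_grip"):
        for r in env.pinpoint(k,s)[:1]: print(k,r["p"],dep(s,r["centre"]))
E
python3 e.py; cd pics; python3 -c "
import cv2,numpy as np
a=cv2.imread('lift.png');b=cv2.imread('lift_s.png');h=400
cv2.imwrite('l.png',np.hstack([cv2.resize(a,(400,300)),cv2.resize(b,(341,300))]))"
```

```text
top [0.5099 0.07  ] rim [0.4802 0.0603] d 0.03126435968202804 yaw 0.31445578948577213 mat [0.467  0.0748]
[0.5103 0.0701 0.1196] [-3.1414  0.0013 -2.8272]
0.017118369933225297 68.04150581359863
[0.5103 0.0699 0.1195] [-3.1412  0.001  -2.8272]
[0.5096 0.07   0.2596] [ 0.146  -0.4941 -1.6281] 0.017148796488099385 10.8083
drop_cup_foot 0.67 [0.4613 0.0464 0.1849]
tab 0.75 [0.4612 0.047  0.1904]
drop_cup_grip 0.78 [0.5051 0.0539 0.2639]
```

View pics/l.png

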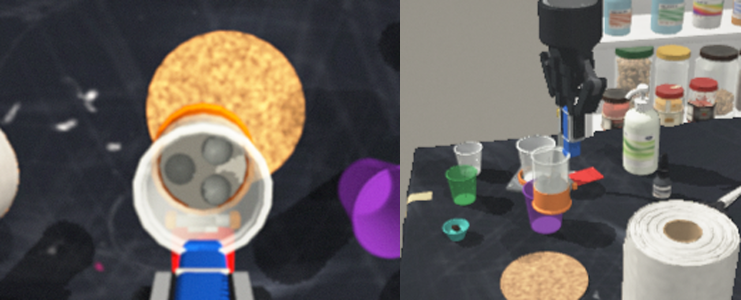

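The lift picture shows the cup upright with three balls inside and the bottom shut (rim in the left panel, red tab level in the right one). Now I carry it over the stand.

```bash
cat > f.py <<'E'
from h import *
C=np.array([.4915,.357]);y=-.43
g=C+.031*np.array([np.cos(y),np.sin(y)])
p=env.read_ee_pos();R0=[np.pi,0,np.pi+.3145];R=[np.pi,0,np.pi+y]
env.move_l([p[0],p[1],.32],R0,speed=.15)
env.move_l([*g,.32],R,speed=.13)
env.move_l([*g,.275],R,speed=.1);env.hold(.3)
p=env.read_ee_pos();print(g,p,env.read_ee_rot(),env.read_clock())
s=env.camera("scene");d=env.camera("side");w=wrist()
for n,c in(("scene",s),("side",d)):
    q=C.tolist()
    for k in("drop_cup_foot","drop_cup_grip","tab","post_top","clear_cup"):
        print(n,k,[(round(r["p"],2),np.round(r["centre"],1)) for r in env.pinpoint(k,c)[:3]])
    print("expect foot",proj(c,[*q,p[2]-.1155]),"grip",proj(c,[*g,p[2]-.0035]),"tab",proj(c,[*(C+.048*np.array([np.cos(y),np.sin(y)])),p[2]-.089]),"post",proj(c,[*(C+.048*np.array([np.cos(y),np.sin(y)])),.16]),"cup",proj(c,[*q,.008]))
a=cv2.resize(s["pixels"][100:260,180:320],(385,440),interpolation=2);b=cv2.resize(d["pixels"][110:270,190:330],(385,440),interpolation=2)
cv2.imwrite("pics/over.png",np.hstack([a,b])[:,:,::-1])
E
python3 f.py
```

```text
[0.5197 0.3441] [0.5199 0.3443 0.2757] [3.1406 0.0007 2.7117] 14.7667
scene drop_cup_foot [(0.76, array([236.8, 160.3]))]
scene drop_cup_grip [(0.77, array([250.5, 113.1]))]
scene tab []
scene post_top [(0.59, array([260.3, 156.4]))]
scene clear_cup [(0.96, array([191. , 249.4])), (0.84, array([182.9, 224. ])), (0.83, array([272.1, 256.2]))]
expect foot [np.float64(237.82486995065162), np.float64(160.88104459635016)] grip [np.float64(252.11353206118224), np.float64(110.14187637328949)] tab [np.float64(260.7228659046597), np.float64(148.36514886830966)] post [np.float64(260.72322770398677), np.float64(159.66221156617172)] cup [np.float64(239.6116687154688), np.float64(219.7156968509728)]
side drop_cup_foot [(0.67, array([246. , 178.3]))]
side drop_cup_grip [(0.81, array([258. , 134.1]))]
side tab [(0.42, array([265.7, 170.6]))]
side post_top [(0.73, array([264.1, 177.6]))]
side clear_cup [(0.77, array([259.4, 264.2])), (0.66, array([250.9, 233.2])), (0.61, array([247.8, 229.2]))]
expect foot [np.float64(247.42024776844139), np.float64(176.25029546293428)] grip [np.float64(258.2217084978979), np.float64(132.25609191073335)] tab [np.float64(266.2983723086722), np.float64(167.7072535864352)] post [np.float64(266.5609414417859), np.float64(178.06173370217167)] cup [np.float64(250.02717169327315), np.float64(230.34313895081976)]
```

View pics/over.png

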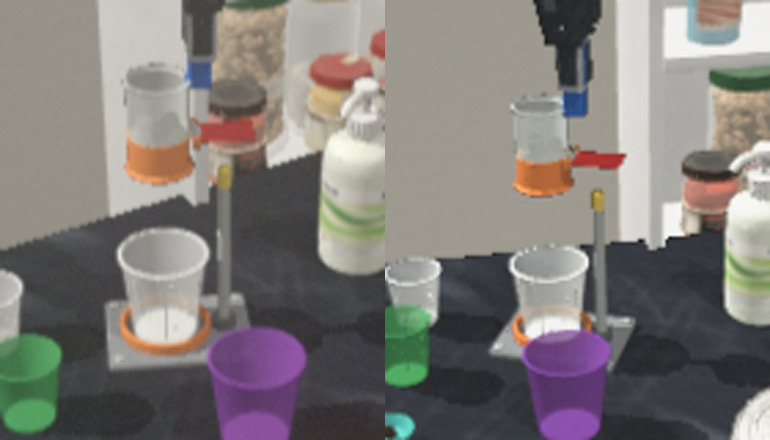

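The drop cup is centred over the clear cup with the tab above the yellow cap (scene crop (225,175)), matching the projections within 2 px. Now I lower it.

```bash
cat > k.py <<'E'
from h import *
y=-.43;C=np.array([.4915,.357]);g=C+.031*np.array([np.cos(y),np.sin(y)]);R=[np.pi,0,np.pi+y]
print(env.read_wrist_force())
for z in(.249,.232,.2225):
    print(env.move_l([*g,z],R,speed=.04,stop_force=25),env.read_ee_pos(),env.read_wrist_force())
env.hold(.8);print(env.read_ee_pos(),env.read_ee_rot(),env.read_wrist_force(),env.read_clock())
s=env.camera("scene");d=env.camera("side");w=wrist()
for k in("ball0_center",):
    for n,c in(("scene",s),("side",d),("w",w)): print(n,[(round(r["p"],2),np.round(r["centre"],1)) for r in env.pinpoint(k,c)[:5]])
a=cv2.resize(s["pixels"][110:240,195:295],(300,390),interpolation=2);b=cv2.resize(d["pixels"][130:260,205:305],(300,390),interpolation=2)
v=cv2.resize(w["pixels"][60:260,230:330],(195,390),interpolation=2)
cv2.imwrite("pics/low.png",np.hstack([a,b,v])[:,:,::-1])
E
python3 k.py
```

```text
[-0.0517 -0.0933 -1.4581]
False [0.5197 0.3442 0.2491] [-0.0487  0.1118 -2.1975]
False [0.5193 0.344  0.2314] [-0.1763  0.0874 -1.4844]
False [0.5188 0.3445 0.222 ] [-2.5159  1.3486  0.3646]
[0.5196 0.344  0.2224] [-3.1413 -0.0002  2.7116] [-3.5961  1.7053 -1.2642] 17.975
scene []
side [(0.67, array([246.9, 225.8]))]
w []
```

View pics/low.png

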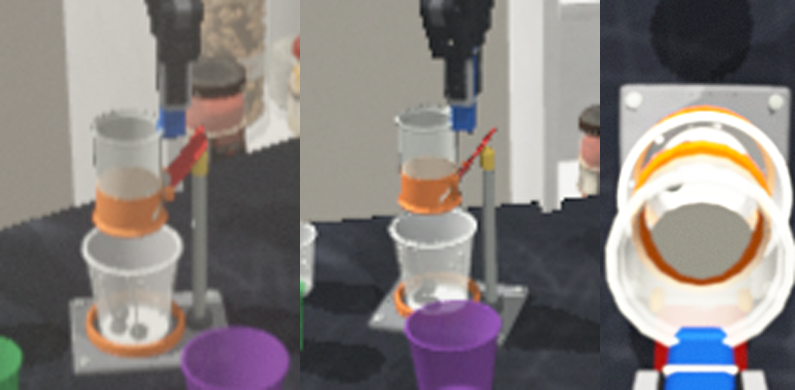

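The tab is up on the post and the balls have fallen: at least two show in the clear cup (scene crop (120,325) and (140,332)) and the hopper looks empty. I raise and count from above.

```bash
cat > m.py <<'E'
from h import *
y=-.43;C=np.array([.4915,.357]);u=np.array([np.cos(y),np.sin(y)]);g=C+.031*u;R=[np.pi,0,np.pi+y]
env.move_l([*g,.25],R,speed=.06);env.move_l([*g,.31],R,speed=.12)
h=np.array([.55,.20])
env.move_l([*h,.31],R,speed=.15)
env.hold(.2);w=wrist();s=env.camera("scene")
print(env.read_ee_pos(),env.read_wrist_force(),env.read_clock())
from itertools import chain
u0=int(0)
f=w["pixels"].shape[0]/2/np.tan(np.radians(w["fovy"])/2)
q=w["W"][:3,:3].T@(np.array([*C,.015])-w["W"][:3,3]);t=np.arctan2(np.hypot(*q[:2]),-q[2]);e=q[:2]/np.hypot(*q[:2])*t*f
px=np.array([w["cx"]+e[0],w["cy"]-e[1]]).astype(int);print(px)
for n,c in(("scene",s),("w",w)): print(n,[(round(r["p"],2),np.round(r["centre"],1)) for r in env.pinpoint("ball0_center",c)[:5]])
x,yy=np.clip(px,[40,40],[520,380])
a=cv2.resize(w["pixels"][yy-40:yy+40,x-40:x+40],(390,390),interpolation=2)
b=cv2.resize(s["pixels"][170:240,205:275],(390,390),interpolation=2)
cv2.imwrite("pics/cnt.png",np.hstack([a,b])[:,:,::-1])
E
python3 m.py
```

```text
[0.5498 0.2007 0.3099] [-0.0367 -0.565  -0.8184] 20.9667
[373  75]
scene []
w [(0.51, array([365. ,  67.3]))]
```

View pics/cnt.png

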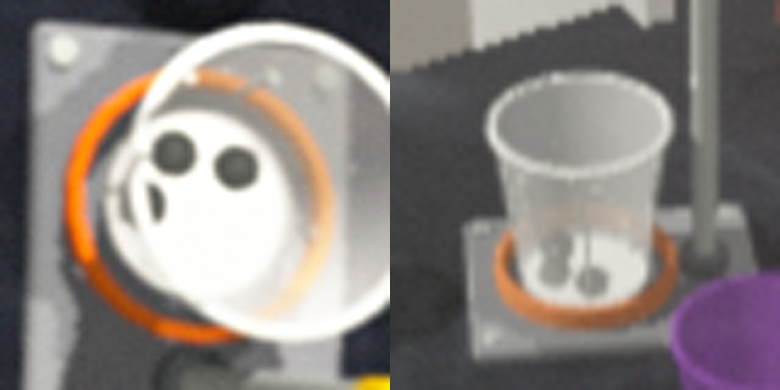

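All three balls are in the clear cup (right panel (557,245), (553,270), (592,280)). Now I place the drop cup back on the mat.

```bash
cat > n.py <<'E'
from h import *
y=.3145;g=np.array([.468,.076])+.031*np.array([np.cos(y),np.sin(y)]);R=[np.pi,0,np.pi+y]
env.move_l([*g,.31],R,speed=.15)
env.move_l([*g,.14],R,speed=.13)
st=env.move_l([*g,.1185],R,speed=.03,stop_force=4)
print(st,env.read_ee_pos(),env.read_wrist_force())
env.move_gripper(.04);env.hold(.2)
p=env.read_ee_pos();env.move_l([p[0],p[1],.20],R,speed=.08)
env.move_l([p[0],p[1],.30],R,speed=.15);env.hold(.3)
w=wrist();s=env.camera("side");print(env.read_clock(),env.read_ee_pos())
for k,z in dict(drop_cup_foot=.004,cork_mat=0,tab=.0305).items():
    for r in env.pinpoint(k,w)[:1]: print("w",k,r["p"],wz(w,r["centre"],z)[:2])
    for r in env.pinpoint(k,s)[:1]: print("s",k,r["p"],onz(s,r["centre"],z)[:2])
a=cv2.resize(w["pixels"][80:280,180:380],(390,390),interpolation=2)
b=cv2.resize(s["pixels"][220:340,200:320],(390,390),interpolation=2)
cv2.imwrite("pics/end.png",np.hstack([a,b])[:,:,::-1])
E
python3 n.py
```

```text
True [0.4972 0.0856 0.1194] [-0.271   0.1709  4.3961]
27.1083 [0.4962 0.0853 0.2996]
w drop_cup_foot 0.84 [0.4678 0.0732]
s drop_cup_foot 0.89 [0.4663 0.0641]
s cork_mat 0.66 [0.4672 0.0744]
w tab 0.74 [0.5107 0.0869]
s tab 0.67 [0.6872 0.223 ]
```

View pics/end.png

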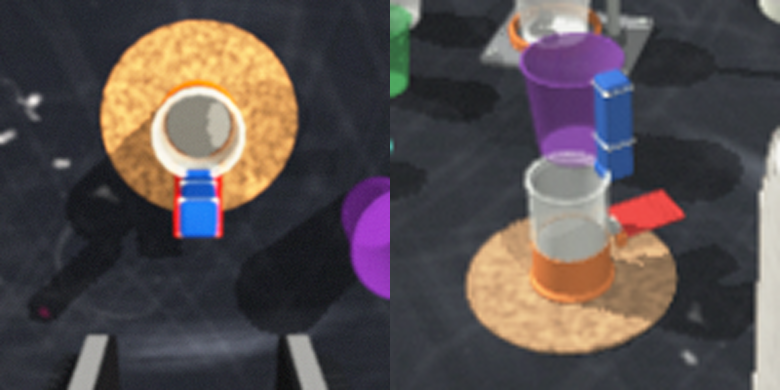

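The empty drop cup stands upright at the mat's centre (side crop (570,230)), its tab level, so the bottom is shut, and the gripper is clear.

```bash
python3 -c "
from rig import env
print(env.close_job())"
```

```text
the job is handed in; nothing more can be done
None
```

The job is handed in, with no verdict returned: the last pictures showed all three balls in the clear cup and the empty drop cup upright at the centre of the cork mat, its bottom shut and the gripper clear.

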